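# Power up the tablet mill and hold its flask pressed down

### The arm

A 6-joint arm with a two-finger parallel gripper is mounted at the origin on the work surface. World frame = base frame: x ahead of the robot, y to its left, z up, the work surface at z = 0. Lengths are in m, angles in rad, forces in N, time in s.
With the tool pointing down it reaches from about 0.375 to 0.925 m from the base axis. Payload 5.7 kg.
Tool frame: the origin (TCP) lies midway between the tips of the shut fingers; the grasp point (between the pads) lies 19 mm behind it; z points along the fingers, y is the line along which they close (so a half turn about z gives the same grasp; the last joint's range is limited). The gripper opens to 88 mm and grips with 3 to 60 N. Pads are 20 mm wide; open, the fingers measure 115 mm over their backs; the gripper's body (75 mm by 178 mm) begins 61 mm behind the grasp point.
Start: joints at [1.068, 0.359, 1.51, -0, 1.272, -0.115], TCP at [0.227, 0.555, 0.223] pointing down, gripper open.
Joint ranges: [-2.97, 2.97], [-1.01, 2.36], [0.21, 2.38], [-0.96, 4.11], [0.2, 2.71], [-2.98, 2.98]. Speed limits (rad/s): [2.39, 2.39, 3.14, 3.14, 3.14, 3.14].

### API

Orientations are given as a unit quaternion [x, y, z, w].
In Python, from cell import env gives the robot as it stands.
- The arm moves only by the tool apply_moves, never from a script. Its argument "series" is a list of rows, each an object of numbers: "x", "y", "z": the shift along the world's x, y, z in cm; "roll": the turn about the world's z in degrees. In form: [{"x": .., "y": .., "z": .., "roll": ..}, ...]. A call has 1 to 12 rows; each row shifts and turns the commanded pose from where the row before left it; what a row does not reach is not made up. A row lasts 1/12 s, in which the tool goes at most 41.7 mm and 7.16 degrees, less where a joint would pass 70% of its speed; a pose out of reach is approached as far as the arm can. A call is refused whole if a number of a shift passes 4.17 or a number of a turn 7.16, either way. A call with a gripper value outside its range is refused whole. "jaw" is the opening, from -1 (shut) to 1 (fully open), set as the call begins (left out, the last holds). The fingers move at their own pace and stop on an object; the grip force is fixed at half the most. Time passes only in rows, so rows that do not move let the fingers close. It gives the time, the measured TCP pose, the force, the opening and the grip force at its end, in the units of the state.
- env.sense(): the state, without advancing time (a new reading comes with each control period).
- env.camera(name): name is "scene" or "top" or "wrist"; returns a dict with "img" (420x560x3 uint8, blue, green, red), "vfov" (degrees; the focal length in pixels is half the picture's height over the tangent of half this angle, whatever the lens; pixels are square), "cx", "cy" (the principal point, pixels), "D" ([k1, k2, p1, p2, k3] as OpenCV has them; the pictures are not rectified), "R" (3x3) and "t" (3): a world point X has camera coordinates R X + t. Camera axes: x right, y down, z forward; pixel columns grow to the right and rows downward; lengths in m; the calibration is good to about 2 mm. A picture is of the moment at which its call begins. There is no depth.
- env.job_done(): hands the job in; it is judged then, once.
The state is a dict: "time": time; "joint_positions": joint angles; "qvel": joint speeds; "joint_efforts": joint torques, N m; "tcp_pos": TCP position; "tool_rot": TCP orientation; "wrist_force": force on the tool from outside, world axes, zero at the start; "ft_torque": the same for the moment, N m; "gripper_width": finger opening in m; "gripper_force": force on a finger pad.
Only numpy, scipy, OpenCV 4.12 (cv2) and the standard library are available. Lean on these libraries where they do the work, as an engineer would, in place of code of your own. Each camera call takes 0.05 s, during which the arm holds its last target. There are 200 camera calls.

### The job

Take the battery pack out of its charging dock and plug it fully home into the rectangular socket of the tablet mill. Then set the round grinding flask upright in the mill's sprung ring and press it right down against the spring, to the bottom of the ring's travel or nearly so, and finish while still holding it down there: the mill runs only as long as the flask is kept pressed. Leave the other things on the shelf where they are.

Things in the scene. Friction and masses are not known exactly. Their poses are not given: they have to be found in the camera images.
- mill: The tablet mill, fixed to the shelf: a low grey plastic housing, 120 mm (x) by 240 mm (y), its flat top 55 mm above the shelf, on a black foot 128 by 248 mm. Origin at the centre of its underside; +x points to its rear (vents), -x to its front (white fascia), z up. The pack socket lies at (0, +60) mm, the sprung ring at (0, -50) mm. It stands at a varying place and yaw.
- mill_socket (a point): Centre of the mouth of the mill's rectangular pack socket, level with the housing's top; axes as the mill's. The hole is 25 mm (x) by 33 mm (y) and 32 mm deep with a 2 mm chamfer. The pack's stem goes in straight down, either way round (half a turn makes no difference), until the shoulder of its head rests on the housing: the pack's origin is then 26 mm below this point.
- cradle (a point): Centre of the sprung steel ring, at mid-height of its wire; it moves with the ring. The ring is a circle of 8 mm thick wire, 44 mm clear inside and 60 mm outside; when free its centre is 18 mm above the housing's top, over a round drive well (66 mm wide, 32 mm deep) with a coil spring below. The round belly of the flask sits in it: with the flask seated upright its origin is about 8 mm below this point.
- mill_ring (a joint): How far the sprung ring is pressed down, in m: 0 free, 0.014 at its lower stop (the bottom of its travel). It moves straight down. The spring pushes back with 3 N at first and 12 N at the stop, and the ring rises again when let go; the flask's own weight does not press it down.
- pack: The battery pack, black plastic, about 160 g: a stem 22 mm (x) by 30 mm (y) and 26 mm long, below a wider head 34 mm (x) by 46 mm (y) and 36 mm tall with grip ribs on the faces across x. Origin at the centre of the stem's lower end, z up; the head's shoulder is 26 mm and its top 62 mm above the origin. It starts upright with its stem loosely in the charging dock and lifts straight out.
- charger: The charging dock, fixed to the shelf: a white plastic block 75 mm (x) by 95 mm (y) and 34 mm high (on a black rubber skirt 79 by 99 mm), origin at the centre of its underside. In its middle a hole 25 by 33 mm, 20 mm deep, in which the pack stands: the pack's origin is 14 mm above the shelf, the underside of its head 40 mm and its top 76 mm. The dock and the flask may stand on either side of the mill, left or right.
- flask: The round grinding flask, about 170 g, closed: amber glass ball 66 mm in diameter (centre 34 mm above the origin) on a black foot 36 mm in diameter, with a neck 28 mm wide and a white ribbed screw cap 38 mm in diameter from 70 to 98 mm above the origin. Origin at the centre of the foot's underside, z up. It starts standing on the shelf.
- tin: Bystander: round ribbed aluminium pill tin, 53 mm in diameter and 36 mm high, origin under its centre.
- egg_cup: Bystander: white ceramic egg cup, 50 mm in diameter and 61 mm high, origin under its centre.
- pill_bottle: Bystander: straight-sided amber pill bottle with a white cap, 42 mm in diameter and 80 mm high, origin under its centre; it is not the flask.
- remote: Bystander: black remote control lying flat, 44 mm (x) by 150 mm (y) by 18 mm, origin under its centre.
- glasses_case: Bystander: grey spectacle case, 165 mm (x) by 62 mm (y) by 40 mm, origin under its centre.
- monitor: Bystander: compact grey blood-pressure monitor with a sloping display, 105 mm (x) by 130 mm (y), about 70 mm high, origin under its centre.
- organiser: Bystander: blue seven-day pill organiser, 150 mm (x) by 38 mm (y) by 25 mm, lying in the upper of two clear acrylic trays at the back, origin under its centre.
There are look-alikes about, which are no part of the job. What is shaped like the flask but red is not meant.

How it is judged:
On the way, in this order (a step that is already met when the one before it is completed fails the run):
1. the battery pack is plugged fully home in the mill's socket (horizontal distance between pack and mill_socket below 0.004 m and z of pack in the frame of mill_socket below -0.0235 m and angle between pack's own z axis and vertical below 0.09 rad), for 0.2 s.
2. the flask sits upright in the mill's ring, with the pack still home (all of step 1 and horizontal distance between flask and cradle below 0.005 m and z of flask in the frame of cradle between -0.0115 and -0.0035 m and angle between flask's own z axis and vertical below 0.14 rad and contact force between flask and mill above 0.5 N), for 0.1 s.
At the end, for the whole second after the job is handed in: Pack home in the socket (4 mm off centre, 2.5 mm proud and 5 degrees at most); flask in the ring (5 mm off centre, 8 degrees at most), still, pressing the ring down over 11 of its 14 mm with over 6 N, the robot still on it with over 3 N (all of step 1 and horizontal distance between flask and cradle below 0.005 m and z of flask in the frame of cradle between -0.0115 and -0.0035 m and angle between flask's own z axis and vertical below 0.14 rad and value of joint mill_ring above 0.011 m and contact force between flask and mill above 6 N and contact force between any of the fingers, the arm and flask above 3 N and linear speed of flask below 0.02 m/s); the arm keeps its last pose, push and grip.
It fails at once if a bystander is shifted by more than 30 mm or tipped over (distance of any of tin, egg_cup, pill_bottle, remote, glasses_case, monitor, organiser from where it was at the start of the episode above 0.03 m or angle between any of tin, egg_cup, pill_bottle, remote, glasses_case, monitor, organiser's own z axis and vertical above 0.5 rad).
It also fails if it takes over 70 s, if anything falls off the work surface, if the arm or the gripper's body presses on something with over 40 N, if the wrist force passes 120 N, or if a joint passes its speed limit or range.

## Working session

There is one attempt and no reset: what is moved stays moved. The work goes in short steps, Python scripts to look and compute and a tool call to move; the robot and the scene stay as the last step left them, time stands still between calls to the robot, and variables do not carry over. Pictures are saved under pics/ and viewed, at most 10 in all, crops included, and the job is handed in when it is done.

Besides the shell and the picture viewer there is one more tool, called after "Call:" by a JSON object that holds its "api" and its "payload", one argument or row to a line. apply_moves: Moves the arm, as the interface text tells. Its arguments: {"type":"object","properties":{"series":{"type":"array"},"jaw":{"type":"number"}},"required":["series"]}

```bash
mkdir -p pics; ls; cat > h.py <<'E'
import numpy as np, cv2
from cell import env
def cam(n,save=None):
    c=env.camera(n); 
    if save: cv2.imwrite('pics/'+save,c['img'])
    f=c['img'].shape[0]/2/np.tan(np.radians(c['vfov'])/2)
    c['K']=np.array([[f,0,c['cx']],[0,f,c['cy']],[0,0,1]]);c['D']=np.array(c['D'],float);c['R']=np.array(c['R']);c['t']=np.array(c['t'])
    return c
def ray(c,uv):
    p=cv2.undistortPoints(np.array(uv,float).reshape(-1,1,2),c['K'],c['D']).reshape(-1,2)
    d=np.c_[p,np.ones(len(p))]@c['R']; o=-c['R'].T@c['t']
    return o,d
def onz(c,uv,z):
    o,d=ray(c,uv); return o+d*((z-o[2])/d[:,2])[:,None]
def proj(c,X):
    return cv2.projectPoints(np.array(X,float).reshape(-1,3),cv2.Rodrigues(c['R'])[0],c['t'],c['K'],c['D'])[0].reshape(-1,2)
E
python3 - <<'E'
from h import *
import pickle
np.set_printoptions(suppress=True,precision=4)
d={}
for n in ['scene','top']:
    c=cam(n,n+'0.png'); d[n]=c; print(n,c['K'][0,0],-c['R'].T@c['t'],c['R'].tolist(),c['D'])
pickle.dump(d,open('c0.pkl','wb'))
s=env.sense();print(s)
E
```

```text
pics
scene 403.0716203860199 [ 1.2321 -0.2485  0.9069] [[0.36207485255607696, 0.931996686736348, 0.01685161888260201], [0.7161677851585294, -0.26656399398785763, -0.6450173180701181], [-0.5966619684944076, 0.24561313690784303, -0.7639821217349708]] [-0.0311  0.      0.      0.      0.    ]
top 397.75496417522976 [0.4954 0.0445 1.2088] [[-0.009385142399611544, -0.9998089739129723, 0.017144526392656633], [-0.9973241758094572, 0.008115959480054967, -0.07265410895266088], [0.07250108584101367, -0.017780519812637348, -0.9972098303100839]] [-0.1042  0.      0.      0.      0.    ]
{'time': 0.1, 'joint_positions': array([ 1.0679,  0.3594,  1.5113, -0.    ,  1.2725, -0.1151]), 'qvel': array([-0.0003, -0.0009, -0.0025, -0.0017,  0.0013, -0.0006]), 'joint_efforts': array([  0.0001, -51.6357, -27.1407,   0.0675,   0.0276,  -0.    ]), 'tcp_pos': array([0.2266, 0.5549, 0.2219]), 'tool_rot': array([ 0.1927,  0.9813, -0.0008, -0.0002]), 'wrist_force': array([0.8413, 0.4408, 0.0594]), 'ft_torque': array([ 0.0007, -0.0014, -0.0711]), 'gripper_force': 0.0, 'gripper_width': 0.08757416608621314}
```

View pics/scene0.png

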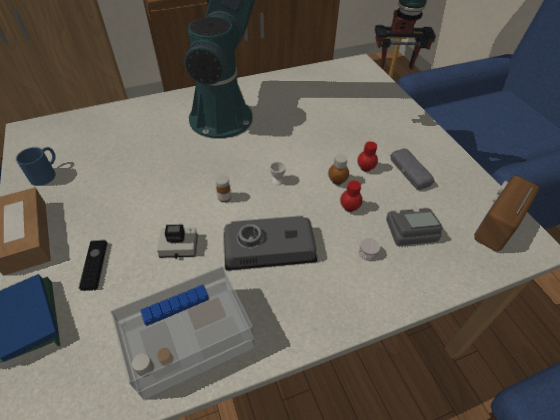

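View pics/top0.png

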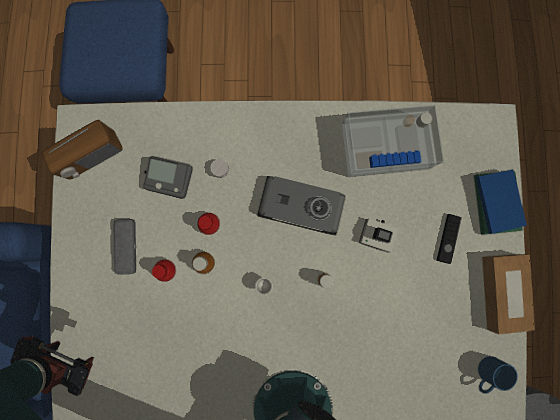

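Top view: the amber flask with the white cap is at (203,262). It could be mistaken for the red flasks at (208,223) and (164,270), or for the pill bottle at (318,278). I choose (203,262). The pack in its dock is at (381,235). The mill is at (300,204), with its ring at (319,207) and socket at (284,199). One close crop to check these choices.

```bash
python3 - <<'E'
import cv2,numpy as np
im=cv2.imread('pics/top0.png')
a=cv2.resize(im[165:265,245:405],None,fx=5,fy=5,interpolation=cv2.INTER_CUBIC)[:,:800]
cv2.imwrite('pics/cropA.png',a)
s=cv2.imread('pics/scene0.png')
b=np.hstack([cv2.resize(im[200:290,150:230],(400,450)),cv2.resize(s[135:225,320:400],(400,450))])
cv2.imwrite('pics/cropB.png',b)
E
```

```text
(no output)
```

View pics/cropA.png

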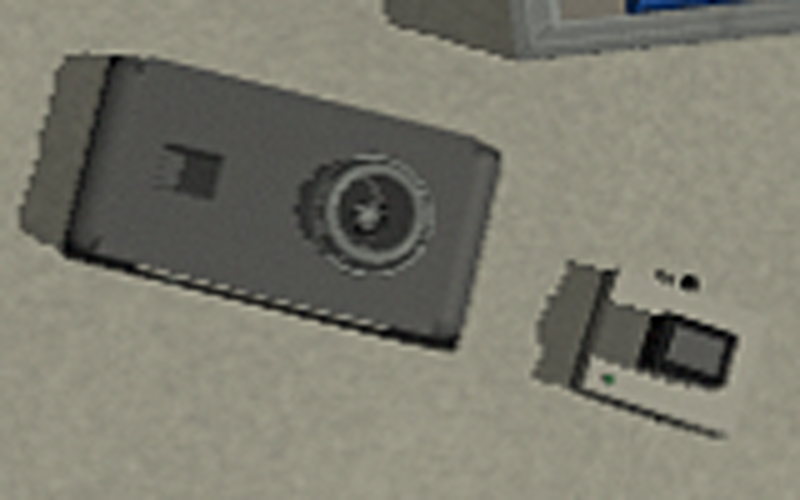

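View pics/cropB.png

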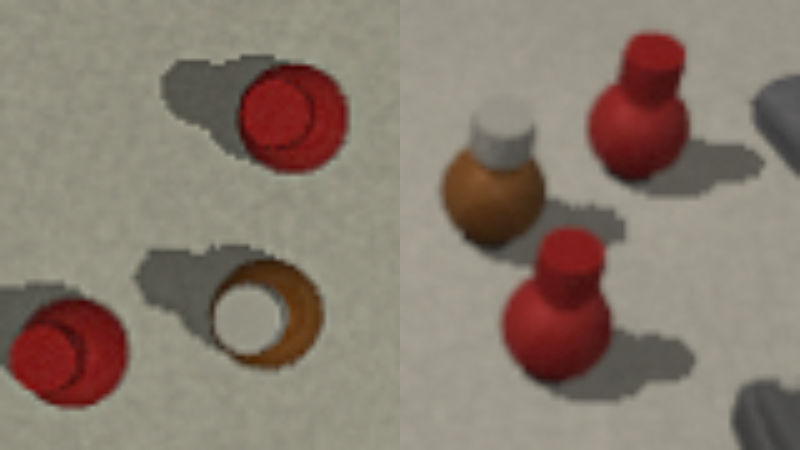

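Crop A shows the mill corners, the ring centre at full-image pixel (320.6,207.6), the socket at about (285,199.5) and the pack's top at about (384.4,234.4). Crop B confirms the flask is amber with a white cap, with cap centre about (199.5,263.5). Next I compute coarse positions.

```bash
python3 - <<'E'
from h import *
import pickle
np.set_printoptions(suppress=True,precision=4)
d=pickle.load(open('c0.pkl','rb')); c=d['top']
im=c['img']; 
corn=np.array([(108,57),(497,150),(455,348),(68,255)])/5+[245,165]
P=onz(c,corn,0.045);print('mill corners',P[:,:2].tolist(),P.mean(0))
print('ring',onz(c,[(320.6,207.6)],.073),'sock',onz(c,[(285,199.5)],.05))
print('pack',onz(c,[(384.4,234.4)],.076))
# flask
hsv=cv2.cvtColor(im,cv2.COLOR_BGR2HSV)
def blobs(m):
    n,l,s,ce=cv2.connectedComponentsWithStats(m.astype(np.uint8)); 
    return [(ce[i],s[i]) for i in range(1,n) if s[i,4]>20]
print('cap z.098',onz(c,[(199.4,263.4)],.098))
sub=np.zeros(im.shape[:2],bool);sub[200:290,145:225]=1
red=sub&((hsv[...,0]<6)|(hsv[...,0]>172))&(hsv[...,1]>150)
for ce,s in blobs(red): print('red px',ce,onz(c,[ce],.05))
for n,p,z in[('pillb',(313,277),.08),('egg',(263,285),.06),('tin',(218,168),.036),('mon',(166,176),.05),('case',(123,245),.04)]: print(n,onz(c,[p],z))
# scene check
c2=d['scene']
for n,X in [('ring',onz(c,[(320.6,207.6)],.073)),('pack',onz(c,[(384.4,234.4)],.076)),('cap',onz(c,[(199.4,263.4)],.098))]: print(n,proj(c2,X))
E
```

```text
mill corners [[0.6960832660875967, 0.07138935288414189], [0.6391678171192186, -0.15842051507680976], [0.5222870796460783, -0.1311452644247011], [0.5789013385274147, 0.09553937138349222]] [ 0.6091 -0.0307  0.045 ]
ring [[ 0.5997 -0.0838  0.073 ]] sock [[0.6264 0.0178 0.05  ]]
pack [[ 0.5206 -0.2669  0.076 ]]
cap z.098 [[0.4442 0.2589 0.098 ]]
red px [208.0499 223.144 ] [[0.5588 0.2431 0.05  ]]
red px [163.5745 270.2606] [[0.4224 0.3733 0.05  ]]
pillb [[ 0.4023 -0.0586  0.08  ]]
egg [[0.3794 0.0835 0.06  ]]
tin [[0.7243 0.2167 0.036 ]]
mon [[0.6994 0.3691 0.05  ]]
case [[0.4964 0.499  0.04  ]]
ring [[247.713  231.6743]]
pack [[171.8467 227.9287]]
cap [[339.6789 156.9849]]
```

Scene-view reprojection matches: ring (248,232), pack (172,228), cap (340,157). Mill yaw ≈ -14°. I'll move over the mill for a wrist picture.

Call:
{"api": "apply_moves", "payload": {
  "series": [
    {"x":1.9,"y":-2.9,"z":0.5},
    {"x":1.9,"y":-2.9,"z":0.5},
    {"x":1.9,"y":-2.9,"z":0.5},
    {"x":1.9,"y":-2.9,"z":0.5},
    {"x":1.9,"y":-2.9},
    {"x":1.9,"y":-2.9},
    {"x":1.9,"y":-2.9},
    {"x":1.9,"y":-2.9},
    {"x":1.9,"y":-2.9},
    {"x":1.9,"y":-2.9},
    {"x":1.9,"y":-2.9},
    {"x":1.9,"y":-2.9}
  ],
  "jaw": 1
}}

```text
validation failed for argument at $.se...
```

Call:
{"api": "apply_moves", "payload": {
  "series": [
    {"x":1.9,"y":-2.9,"roll":4},
    {"x":1.9,"y":-2.9,"roll":4},
    {"x":1.9,"y":-2.9},
    {"x":1.9,"y":-2.9},
    {"x":1.9,"y":-2.9},
    {"x":1.9,"y":-2.9},
    {"x":1.9,"y":-2.9},
    {"x":1.5,"y":-2.9},
    {},
    {},
    {}
  ]
}}

```text
validation failed for argument at $.se...
```

```bash
python3 - <<'E'
from h import *
import pickle
np.set_printoptions(suppress=True,precision=4)
c=cam('wrist','w1.png');pickle.dump(c,open('w1.pkl','wb'))
print(c['K'][0,0],-c['R'].T@c['t'],c['R'],c['D']);s=env.sense();print(s['tcp_pos'],s['tool_rot'],s['time'])
E
```

```text
338.48284718740257 [0.1636 0.5816 0.384 ] [[ 0.3774  0.926  -0.0017]
 [ 0.8967 -0.365   0.2505]
 [ 0.2314 -0.096  -0.9681]] [-0.0801  0.      0.      0.      0.    ]
[0.2266 0.555  0.222 ] [ 0.1927  0.9813 -0.0007 -0.0002] 0.15
```

View pics/w1.png

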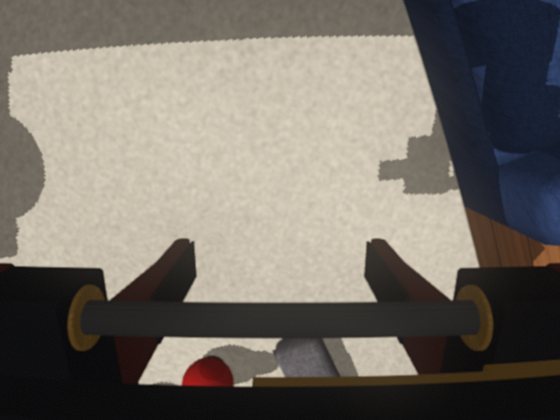

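The wrist view shows the camera looking past the fingers; objects to be measured should lie about 3–6 cm toward -x of the TCP (rows below 240). The rows need all four keys.

Call:
{"api": "apply_moves", "payload": {
  "series": [
    {"x":2.1,"y":-2.9,"z":0.5,"roll":0},
    {"x":2.1,"y":-2.9,"z":0.5,"roll":0},
    {"x":2.1,"y":-2.9,"z":0.5,"roll":0},
    {"x":2.1,"y":-2.9,"z":0.5,"roll":0},
    {"x":2.1,"y":-2.9,"z":0,"roll":0},
    {"x":2.1,"y":-2.9,"z":0,"roll":0},
    {"x":2.1,"y":-2.9,"z":0,"roll":0},
    {"x":2.1,"y":-2.9,"z":0,"roll":0},
    {"x":2.1,"y":-2.9,"z":0,"roll":0},
    {"x":2.1,"y":-2.9,"z":0,"roll":0},
    {"x":2.1,"y":-2.9,"z":0,"roll":0},
    {"x":2.1,"y":-2.9,"z":0,"roll":0}
  ],
  "jaw": 1
}}

```text
time: 1.15
tcp_pos: [0.4794, 0.2058, 0.2425]
tool_rot: [0.193, 0.981, -0.0, -0.0]
wrist_force: [0.6, -0.7, -0.1]
gripper_width: 0.0881
gripper_force: 0.0
```

Call:
{"api": "apply_moves", "payload": {
  "series": [
    {"x":2.1,"y":-2.9,"z":0,"roll":4},
    {"x":2.1,"y":-2.9,"z":0,"roll":4},
    {"x":2.1,"y":-2.9,"z":0,"roll":0},
    {"x":2.1,"y":-2.9,"z":0,"roll":0},
    {"x":2.1,"y":-2.9,"z":0,"roll":0},
    {"x":2.1,"y":-2.9,"z":0,"roll":0},
    {"x":2.1,"y":-2.9,"z":0,"roll":0},
    {"x":2.1,"y":-2.9,"z":0,"roll":0},
    {"x":0,"y":0,"z":0,"roll":0},
    {"x":0,"y":0,"z":0,"roll":0},
    {"x":0,"y":0,"z":0,"roll":0}
  ]
}}

```text
time: 2.07
tcp_pos: [0.6461, -0.0243, 0.242]
tool_rot: [0.124, 0.992, 0.0, -0.001]
wrist_force: [0.9, 0.5, -0.3]
gripper_width: 0.0878
gripper_force: 0.0
```

```bash
python3 - <<'E'
from h import *
import pickle
np.set_printoptions(suppress=True,precision=4)
c=cam('wrist','w2.png');pickle.dump(c,open('w2.pkl','wb'))
s=env.sense();print(s['tcp_pos'],s['tool_rot'],s['time'],-c['R'].T@c['t'])
E
```

```text
[ 0.6459 -0.0237  0.2422] [ 0.1236  0.9923  0.0002 -0.0008] 2.1167 [ 0.5803 -0.0069  0.4042]
```

View pics/w2.png

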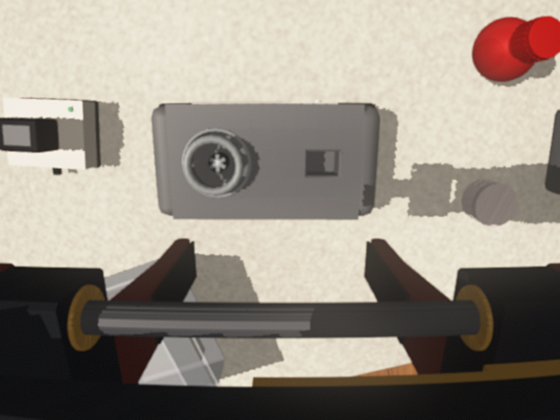

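Wrist view: ring centre about (217,162), socket about (322,162), pack top about (17,134) at the left edge, dock to its right edge. The mill's outline spans (155..377, 103..218). Next I refine these with edge profiles.

```bash
python3 - <<'E'
from h import *
import pickle
np.set_printoptions(suppress=True,precision=4,linewidth=220)
c=pickle.load(open('w2.pkl','rb')); g=cv2.cvtColor(c['img'],cv2.COLOR_BGR2GRAY).astype(int)
print('row162',list(zip(range(296,348),g[156:168,296:348].mean(0).astype(int))))
print('col',list(zip(range(140,186),g[140:186,326:336].mean(1).astype(int))))
print('colL',g[140:186,308:316].mean(1).astype(int))
# mill footprint
m=(g<115).astype(np.uint8);m[:90]=0;m[230:]=0;m[:,:140]=0;m[:,395:]=0
sat=cv2.cvtColor(c['img'],cv2.COLOR_BGR2HSV)[...,1]
m&=(sat<45).astype(np.uint8)
m=cv2.morphologyEx(m,cv2.MORPH_OPEN,np.ones((7,7)))
cs=max(cv2.findContours(m,0,1)[0],key=cv2.contourArea)
b=cv2.boxPoints(cv2.minAreaRect(cs)); P=onz(c,b,.05); print(b,P,P.mean(0))
for i in range(4): print(np.linalg.norm(P[i]-P[i-1]),np.degrees(np.arctan2(*(P[i]-P[i-1])[1::-1])))
# predicted from coarse
# ring circle
mg=np.clip(g,0,255).astype(np.uint8)
h=cv2.HoughCircles(cv2.resize(mg[120:205,170:265],None,fx=4,fy=4,interpolation=cv2.INTER_CUBIC),cv2.HOUGH_GRADIENT,1.5,20,param1=100,param2=30,minRadius=80,maxRadius=160)
if h is not None:
    for x,y,r in h[0][:5]: u=[x/4+170-.4,y/4+120-.4];print('ring',u,r/4,onz(c,[u],.073))
E
```

```text
row162 [(296, np.int64(114)), (297, np.int64(114)), (298, np.int64(114)), (299, np.int64(114)), (300, np.int64(114)), (301, np.int64(114)), (302, np.int64(114)), (303, np.int64(115)), (304, np.int64(109)), (305, np.int64(92)), (306, np.int64(74)), (307, np.int64(69)), (308, np.int64(68)), (309, np.int64(68)), (310, np.int64(69)), (311, np.int64(69)), (312, np.int64(68)), (313, np.int64(69)), (314, np.int64(68)), (315, np.int64(68)), (316, np.int64(68)), (317, np.int64(68)), (318, np.int64(68)), (319, np.int64(68)), (320, np.int64(68)), (321, np.int64(68)), (322, np.int64(68)), (323, np.int64(76)), (324, np.int64(90)), (325, np.int64(106)), (326, np.int64(112)), (327, np.int64(113)), (328, np.int64(113)), (329, np.int64(112)), (330, np.int64(113)), (331, np.int64(112)), (332, np.int64(112)), (333, np.int64(108)), (334, np.int64(95)), (335, np.int64(85)), (336, np.int64(82)), (337, np.int64(84)), (338, np.int64(94)), (339, np.int64(110)), (340, np.int64(116)), (341, np.int64(115)), (342, np.int64(112)), (343, np.int64(112)), (344, np.int64(112)), (345, np.int64(112)), (346, np.int64(11
[... 1295 characters left out ...]
31  0.05  ]
 [ 0.588  -0.0577  0.05  ]
 [ 0.6324 -0.0704  0.05  ]
 [ 0.6204 -0.1172  0.05  ]] [ 0.6042 -0.0871  0.05  ]
0.04647235578821964 162.2772737372075
0.04687661579923587 75.42297475800281
0.04621357098588311 -15.978432846451009
0.048296990160559355 -104.33669463002366
ring [np.float32(215.1625), np.float32(164.7875)] 33.8 [[ 0.6031 -0.0781  0.073 ]]
ring [np.float32(205.0375), np.float32(165.5375)] 29.0375 [[ 0.6013 -0.0881  0.073 ]]
ring [np.float32(213.2875), np.float32(158.4125)] 27.725 [[ 0.5967 -0.0781  0.073 ]]
ring [np.float32(210.2875), np.float32(166.6625)] 24.425 [[ 0.6037 -0.0833  0.073 ]]
ring [np.float32(199.4125), np.float32(165.9125)] 34.925 [[ 0.6003 -0.0936  0.073 ]]
```

```bash
python3 - <<'E'
from h import *
import pickle
np.set_printoptions(suppress=True,precision=4,linewidth=220)
c=pickle.load(open('w2.pkl','rb')); g=cv2.GaussianBlur(cv2.cvtColor(c['img'],cv2.COLOR_BGR2GRAY),(0,0),1).astype(float)
for name,r in (('top',range(92,112)),('bot',range(208,228))):
    xs=np.arange(180,350,4); ys=[]
    for x in xs:
        d=np.abs(np.diff(g[r.start:r.stop,x])); ys.append(r.start+.5+(d**2*np.arange(len(d))).sum()/(d**2).sum())
    p=np.polyfit(xs,ys,1);print(name,p,np.std(np.polyval(p,xs)-ys))
    P=onz(c,[(190,np.polyval(p,190)),(350,np.polyval(p,350))],.03); print(P, np.degrees(np.arctan2(*(P[1]-P[0])[:2])))
S=onz(c,[(321.9,162.8)],.055)[0];print('socket',S)
E=onz(c,[(304.7,162.8),(339.2,162.8),(322,149),(322,176.7)],.055);print(np.linalg.norm(E[1]-E[0]),np.linalg.norm(E[3]-E[2]))
for yaw in (-14.2,):
    a=np.radians(yaw);print('ring',S[:2]-.110*np.array([-np.sin(a),np.cos(a)]))
r=S[:2]-.110*np.array([.2453,.9694]);q=proj(c,[[*r,.077]])[0];print(q)
q=np.round(q).astype(int)
print(g[q[1],q[0]-40:q[0]+41].astype(int));print(g[q[1]-40:q[1]+41,q[0]].astype(int))
E
```

```text
top [  0.0003 102.883 ] 0.38560248086985066
[[ 0.5356 -0.0947  0.03  ]
 [ 0.5779  0.071   0.03  ]] 14.307600693020373
bot [  0.0024 218.3914] 0.10963651804100351
[[ 0.6586 -0.1339  0.03  ]
 [ 0.7044  0.0452  0.03  ]] 14.34238118811034
socket [0.6295 0.0254 0.055 ]
0.035675252417290776 0.028586845491070285
ring [ 0.6025 -0.0813]
[211.1665 165.4968]
[133 133 132 132 132 132 131 131 131 134 143 155 167 175 175 163 142 119 101  90  87  89  89  83  77  73  72  72  72  72  71  71  71  71  71  69  66  62  62  69  85 107 130 150 168 180 184 179 169 160 154 147 134 114
  89  65  53  54  61  66  68  69  76  96 126 154 168 166 152 132 111  93  82  80  86  93  96  94  89  83  77]
[131 130 131 137 143 139 119  95  85  93 113 133 148 156 156 148 133 114  94  79  73  71  71  71  71  71  71  70  68  64  59  58  63  74  82  83  76  70  71  78  85  85  79  69  63  62  65  68  70  71  71  71  70  70
  70  70  70  70  70  70  69  75  90 111 131 147 155 155 151 148 146 141 133 126 123 123 123 123 124 124 124]
```

Call:
{"api": "apply_moves", "payload": {
  "series": [
    {"x":-0.9,"y":-3.0,"z":0,"roll":0},
    {"x":-0.9,"y":-3.0,"z":0,"roll":0},
    {"x":-0.9,"y":-3.0,"z":0,"roll":0},
    {"x":-0.9,"y":-3.0,"z":0,"roll":0},
    {"x":-0.9,"y":-3.0,"z":0,"roll":0},
    {"x":-0.9,"y":-3.0,"z":0,"roll":0},
    {"x":-0.9,"y":-3.0,"z":0,"roll":0},
    {"x":-0.9,"y":-3.0,"z":0,"roll":0},
    {"x":0,"y":0,"z":0,"roll":0},
    {"x":0,"y":0,"z":0,"roll":0},
    {"x":0,"y":0,"z":0,"roll":0}
  ]
}}

```text
time: 3.03
tcp_pos: [0.5747, -0.2629, 0.2427]
tool_rot: [0.123, 0.992, 0.0, -0.0]
wrist_force: [-0.5, 0.8, 0.7]
gripper_width: 0.0879
gripper_force: 0.0
```

```bash
python3 - <<'E'
from h import *
import pickle
np.set_printoptions(suppress=True,precision=4,linewidth=220)
c=cam('wrist','w3.png');pickle.dump(c,open('w3.pkl','wb'))
s=env.sense();print(s['tcp_pos'],s['tool_rot'],s['time'],-c['R'].T@c['t'])
q=proj(c,[[.5206,-.2669,.076]])[0];print(q);q=q.astype(int)
x0,y0=max(q[0]-70,0),max(q[1]-60,0);print(x0,y0)
cv2.imwrite('pics/w3c.png',cv2.resize(c['img'][y0:y0+110,x0:x0+140],None,fx=5,fy=5,interpolation=cv2.INTER_CUBIC))
E
```

```text
[ 0.575  -0.2626  0.2427] [ 0.123   0.9924  0.0003 -0.0001] 3.0833 [ 0.5086 -0.2457  0.4048]
[261.1536 140.6475]
191 80
```

View pics/w3c.png

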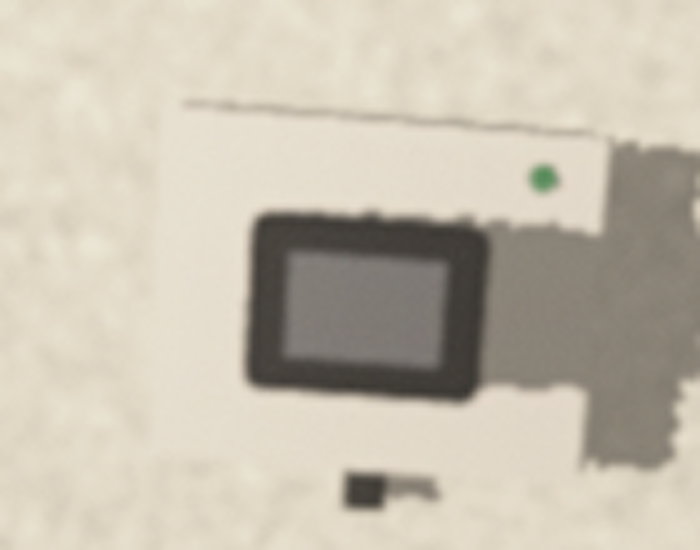

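The crop shows the pack's top face (about 46x34 mm, matching its size) centred at full-image pixel (264,141), turned about 4° against the tool. The long side lies along the tool's closing line.

```bash
python3 - <<'E'
from h import *
import pickle
np.set_printoptions(suppress=True,precision=4,linewidth=220)
c=pickle.load(open('w3.pkl','rb')); g=cv2.cvtColor(c['img'],cv2.COLOR_BGR2GRAY)
hull=None
m=(g<100).astype(np.uint8); m[:,:230]=0;m[:110]=0;m[170:]=0;m[:,300:]=0
n,l,s,ce=cv2.connectedComponentsWithStats(m);i=l[125,250] or l[133,243]
i=1+np.argmax(s[1:,4]);cs=max(cv2.findContours((l==i).astype(np.uint8),0,1)[0],key=cv2.contourArea)
b=cv2.boxPoints(cv2.minAreaRect(cs));P=onz(c,b,.076);print(b,P,P.mean(0))
for i in range(4): print(np.linalg.norm(P[i]-P[i-1]),np.degrees(np.arctan2(*(P[i]-P[i-1])[1::-1])))
E
```

```text
[[239.6059 156.1235]
 [242.2882 121.2529]
 [288.8588 124.8353]
 [286.1765 159.7059]] [[ 0.5297 -0.2909  0.076 ]
 [ 0.4987 -0.2796  0.076 ]
 [ 0.5127 -0.2377  0.076 ]
 [ 0.5441 -0.2481  0.076 ]] [ 0.5213 -0.264   0.076 ]
0.04517086054583946 -108.5962810650195
0.0330598115674817 159.98304824702134
0.04418086480534802 71.46089968314345
0.03309418002213312 -18.301317157586833
```

Call:
{"api": "apply_moves", "payload": {
  "series": [
    {"x":-1.8,"y":0,"z":-1.0,"roll":-2.3},
    {"x":-1.8,"y":-0.1,"z":-1.5,"roll":-2.3},
    {"x":-1.8,"y":0,"z":-2.0,"roll":0},
    {"x":0,"y":0,"z":-2.0,"roll":0},
    {"x":0,"y":0,"z":-2.0,"roll":0},
    {"x":0,"y":0,"z":-2.0,"roll":0},
    {"x":0,"y":0,"z":-2.0,"roll":0},
    {"x":0,"y":0,"z":-2.0,"roll":0},
    {"x":0,"y":0,"z":-2.0,"roll":0},
    {"x":0,"y":0,"z":-2.0,"roll":0},
    {"x":0,"y":0,"z":-1.2,"roll":0},
    {"x":0,"y":0,"z":0,"roll":0}
  ]
}}

```text
time: 4.08
tcp_pos: [0.5196, -0.2631, 0.0433]
tool_rot: [0.163, 0.987, 0.001, -0.002]
wrist_force: [-0.1, 0.1, 0.8]
gripper_width: 0.088
gripper_force: 0.0
```

Call:
{"api": "apply_moves", "payload": {
  "series": [
    {"x":0,"y":0,"z":0,"roll":0},
    {"x":0,"y":0,"z":0,"roll":0},
    {"x":0,"y":0,"z":0,"roll":0},
    {"x":0,"y":0,"z":0,"roll":0},
    {"x":0,"y":0,"z":0,"roll":0},
    {"x":0,"y":0,"z":0,"roll":0}
  ],
  "jaw": -1
}}

```text
time: 4.58
tcp_pos: [0.5212, -0.2659, 0.0463]
tool_rot: [0.164, 0.987, -0.0, 0.0]
wrist_force: [-0.5, -1.0, -0.0]
gripper_width: 0.0511
gripper_force: 0.0
```

Call:
{"api": "apply_moves", "payload": {
  "series": [
    {"x":0,"y":0,"z":0,"roll":0},
    {"x":0,"y":0,"z":0,"roll":0},
    {"x":0,"y":0,"z":0,"roll":0},
    {"x":0,"y":0,"z":0,"roll":0},
    {"x":0,"y":0,"z":0,"roll":0}
  ]
}}

```text
time: 5.0
tcp_pos: [0.5211, -0.2658, 0.046]
tool_rot: [0.164, 0.987, -0.0, 0.0]
wrist_force: [-0.9, 1.1, 5.6]
gripper_width: 0.0463
gripper_force: 30.0
```

Call:
{"api": "apply_moves", "payload": {
  "series": [
    {"x":0,"y":0,"z":1.0,"roll":0},
    {"x":0,"y":0,"z":1.5,"roll":0},
    {"x":0,"y":0,"z":2.0,"roll":0},
    {"x":0,"y":0,"z":2.0,"roll":0},
    {"x":0,"y":0,"z":2.0,"roll":0},
    {"x":0,"y":0,"z":2.0,"roll":0},
    {"x":0,"y":0,"z":1.5,"roll":0},
    {"x":0.4,"y":1.1,"z":0,"roll":2.3},
    {"x":0.8,"y":2.0,"z":0,"roll":2.3},
    {"x":1.0,"y":2.6,"z":0,"roll":0},
    {"x":1.0,"y":2.6,"z":0,"roll":0},
    {"x":1.0,"y":2.6,"z":0,"roll":0}
  ]
}}

```text
time: 6.0
tcp_pos: [0.5623, -0.1545, 0.1645]
tool_rot: [0.123, 0.992, 0.0, -0.001]
wrist_force: [0.7, 0.1, -1.9]
gripper_width: 0.0461
gripper_force: 30.0
```

Call:
{"api": "apply_moves", "payload": {
  "series": [
    {"x":1.0,"y":2.6,"z":0,"roll":0},
    {"x":1.0,"y":2.6,"z":0,"roll":0},
    {"x":1.0,"y":2.6,"z":0,"roll":0},
    {"x":1.0,"y":2.6,"z":0,"roll":0},
    {"x":1.0,"y":2.6,"z":0,"roll":0},
    {"x":1.0,"y":2.6,"z":0,"roll":0},
    {"x":0.6,"y":2.6,"z":0,"roll":0},
    {"x":0,"y":2.0,"z":0,"roll":0},
    {"x":0,"y":0.6,"z":0,"roll":0},
    {"x":0,"y":0,"z":0,"roll":0},
    {"x":0,"y":0,"z":0,"roll":0},
    {"x":0,"y":0,"z":0,"roll":0}
  ]
}}

```text
time: 7.0
tcp_pos: [0.6284, 0.0505, 0.1652]
tool_rot: [0.124, 0.992, -0.0, -0.0]
wrist_force: [-0.7, 0.4, -1.8]
gripper_width: 0.0458
gripper_force: 30.0
```

```bash
python3 - <<'E'
from h import *
s=env.sense();print(s['tcp_pos'],s['tool_rot'],s['time'],s['gripper_width'],s['wrist_force'])
im=[]
for n,X in (('wrist',None),('scene',(.6295,.0254,.13))):
    c=cam(n)
    if X is None: im.append(cv2.resize(c['img'][120:400,90:480],(500,360)))
    else:
        q=proj(c,[X])[0].astype(int);print(q); im.append(cv2.resize(c['img'][q[1]-70:q[1]+70,q[0]-58:q[0]+58],(298,360),interpolation=cv2.INTER_CUBIC))
cv2.imwrite('pics/w4.png',np.hstack(im))
E
```

```text
[0.62838625 0.05054179 0.16515798] [ 1.23742705e-01  9.92314162e-01 -3.84287488e-04 -4.46620231e-04] 7.0 0.04579899063858247 [-0.66857128  0.42284194 -1.77290496]
[291 214]
```

View pics/w4.png

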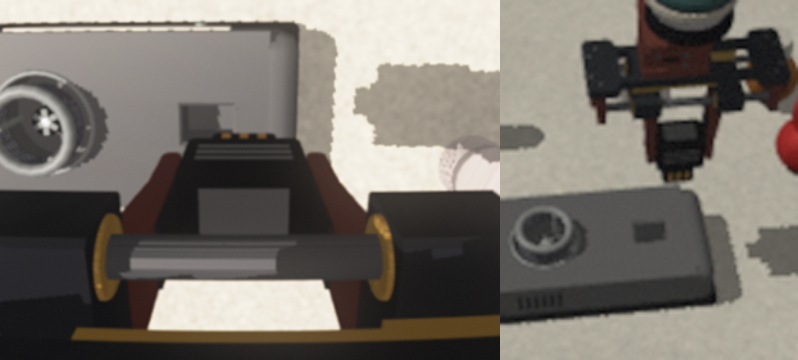

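View shows that I overshot 2.5 cm in y. The pack is held upright, with the socket visible below it at left. I correct that and go down to just above the mouth.

Call:
{"api": "apply_moves", "payload": {
  "series": [
    {"x":0.1,"y":-1.2,"z":0,"roll":0},
    {"x":0,"y":-1.0,"z":0,"roll":0},
    {"x":0,"y":-0.3,"z":-1.0,"roll":0},
    {"x":0,"y":0,"z":-2.0,"roll":0},
    {"x":0,"y":0,"z":-2.0,"roll":0},
    {"x":0,"y":0,"z":-1.0,"roll":0},
    {"x":0,"y":0,"z":-0.6,"roll":0},
    {"x":0,"y":0,"z":0,"roll":0},
    {"x":0,"y":0,"z":0,"roll":0},
    {"x":0,"y":0,"z":0,"roll":0}
  ]
}}

```text
time: 7.93
tcp_pos: [0.6307, 0.0263, 0.1005]
tool_rot: [0.124, 0.992, -0.0, 0.001]
wrist_force: [0.1, 0.6, -2.4]
gripper_width: 0.0456
gripper_force: 30.0
```

Call:
{"api": "apply_moves", "payload": {
  "series": [
    {"x":0,"y":0,"z":-0.4,"roll":0},
    {"x":0,"y":0,"z":-0.3,"roll":0},
    {"x":0,"y":0,"z":-0.3,"roll":0},
    {"x":0,"y":0,"z":0,"roll":0},
    {"x":0,"y":0,"z":0,"roll":0}
  ]
}}

```text
time: 8.35
tcp_pos: [0.6297, 0.0265, 0.0894]
tool_rot: [0.124, 0.992, -0.0, -0.0]
wrist_force: [0.1, 0.2, -1.2]
gripper_width: 0.046
gripper_force: 30.0
```

Call:
{"api": "apply_moves", "payload": {
  "series": [
    {"x":0,"y":-0.1,"z":0,"roll":0},
    {"x":0,"y":0,"z":-0.3,"roll":0},
    {"x":0,"y":0,"z":-0.3,"roll":0},
    {"x":0,"y":0,"z":-0.2,"roll":0},
    {"x":0,"y":0,"z":0,"roll":0},
    {"x":0,"y":0,"z":0,"roll":0}
  ]
}}

```text
time: 8.85
tcp_pos: [0.6297, 0.0254, 0.0813]
tool_rot: [0.124, 0.992, -0.0, -0.0]
wrist_force: [-0.1, 0.6, -1.6]
gripper_width: 0.0455
gripper_force: 30.0
```

Call:
{"api": "apply_moves", "payload": {
  "series": [
    {"x":0,"y":0,"z":-0.4,"roll":0},
    {"x":0,"y":0,"z":-0.4,"roll":0},
    {"x":0,"y":0,"z":-0.4,"roll":0},
    {"x":0,"y":0,"z":-0.3,"roll":0},
    {"x":0,"y":0,"z":-0.2,"roll":0},
    {"x":0,"y":0,"z":-0.2,"roll":0},
    {"x":0,"y":0,"z":-0.1,"roll":0},
    {"x":0,"y":0,"z":0,"roll":0},
    {"x":0,"y":0,"z":0,"roll":0}
  ]
}}

```text
time: 9.6
tcp_pos: [0.6299, 0.0254, 0.0616]
tool_rot: [0.124, 0.992, -0.0, 0.0]
wrist_force: [0.1, -0.3, -2.1]
gripper_width: 0.0461
gripper_force: 30.0
```

Call:
{"api": "apply_moves", "payload": {
  "series": [
    {"x":0,"y":0,"z":-0.1,"roll":0},
    {"x":0,"y":0,"z":-0.1,"roll":0},
    {"x":0,"y":0,"z":0,"roll":0},
    {"x":0,"y":0,"z":0,"roll":0}
  ]
}}

```text
time: 9.93
tcp_pos: [0.6302, 0.0254, 0.061]
tool_rot: [0.124, 0.992, -0.0, 0.0]
wrist_force: [-2.7, -0.8, 7.9]
gripper_width: 0.0458
gripper_force: 30.0
```

Bottomed out at exactly the predicted height with 8 N. I release and head for the flask.

Call:
{"api": "apply_moves", "payload": {
  "series": [
    {"x":0,"y":0,"z":0.1,"roll":0},
    {"x":0,"y":0,"z":0,"roll":0},
    {"x":0,"y":0,"z":0,"roll":0},
    {"x":0,"y":0,"z":0,"roll":0},
    {"x":0,"y":0,"z":0,"roll":0},
    {"x":0,"y":0,"z":0,"roll":0},
    {"x":0,"y":0,"z":1.0,"roll":0},
    {"x":0,"y":0,"z":2.0,"roll":0},
    {"x":0,"y":0,"z":3.0,"roll":0},
    {"x":0,"y":0,"z":4.0,"roll":0},
    {"x":0,"y":0,"z":4.0,"roll":0},
    {"x":0,"y":0,"z":4.0,"roll":0}
  ],
  "jaw": 1
}}

```text
time: 10.93
tcp_pos: [0.6293, 0.0254, 0.243]
tool_rot: [0.124, 0.992, -0.0, -0.0]
wrist_force: [0.6, -0.4, 0.1]
gripper_width: 0.0876
gripper_force: 0.0
```

Call:
{"api": "apply_moves", "payload": {
  "series": [
    {"x":-1.0,"y":1.8,"z":0,"roll":0},
    {"x":-1.5,"y":2.7,"z":0,"roll":0},
    {"x":-1.5,"y":2.7,"z":0,"roll":0},
    {"x":-1.5,"y":2.7,"z":0,"roll":0},
    {"x":-1.5,"y":2.7,"z":0,"roll":0},
    {"x":-1.5,"y":2.7,"z":0,"roll":0},
    {"x":-1.5,"y":2.7,"z":0,"roll":0},
    {"x":-1.5,"y":2.7,"z":0,"roll":0},
    {"x":-1.5,"y":2.7,"z":0,"roll":0},
    {"x":0,"y":0,"z":0,"roll":0},
    {"x":0,"y":0,"z":0,"roll":0},
    {"x":0,"y":0,"z":0,"roll":0}
  ]
}}

```text
time: 11.93
tcp_pos: [0.5001, 0.2592, 0.2412]
tool_rot: [0.123, 0.992, -0.0, 0.0]
wrist_force: [0.2, -1.3, -0.1]
gripper_width: 0.0878
gripper_force: 0.0
```

```bash
python3 - <<'E'
from h import *
np.set_printoptions(suppress=True,precision=4)
s=env.sense();print(s['tcp_pos'],s['tool_rot'],s['time'])
w=cam('wrist'); t=cam('top')
hsv=cv2.cvtColor(w['img'],cv2.COLOR_BGR2HSV)
q=proj(w,[[.4442,.2589,.098]])[0].astype(int);print('cap pred',q)
am=((hsv[...,0]>6)&(hsv[...,0]<22)&(hsv[...,1]>130)).astype(np.uint8)
n,l,st,ce=cv2.connectedComponentsWithStats(am)
for i in range(1,n):
    if st[i,4]>100: print('amber',ce[i],st[i])
q1=proj(t,[[.6295,.0254,.075]])[0].astype(int);print(q1)
A=cv2.resize(w['img'][max(q[1]-70,0):q[1]+70,max(q[0]-70,0):q[0]+70],(400,400)); print('off',max(q[0]-70,0),max(q[1]-70,0))
B=cv2.resize(t['img'][q1[1]-35:q1[1]+35,q1[0]-35:q1[0]+35],(400,400),interpolation=cv2.INTER_CUBIC)
cv2.imwrite('pics/f1.png',np.hstack([A,B]))
cap=((hsv[...,1]<60)&(hsv[...,2]>0)).astype(np.uint8)
import pickle;pickle.dump(w,open('wf.pkl','wb'))
E
```

```text
[0.5001 0.2592 0.2412] [ 0.1234  0.9924 -0.0002  0.0004] 11.9333
cap pred [263 138]
amber [258.5218 127.7658] [239 108  51  58 619]
amber [ 81.3336 318.0916] [  67  285   38   67 1223]
amber [478.7274 319.3427] [ 457  286   37   65 1141]
amber [435.1751 375.823 ] [ 254  359  306   27 3169]
[282 197]
off 193 68
```

View pics/f1.png

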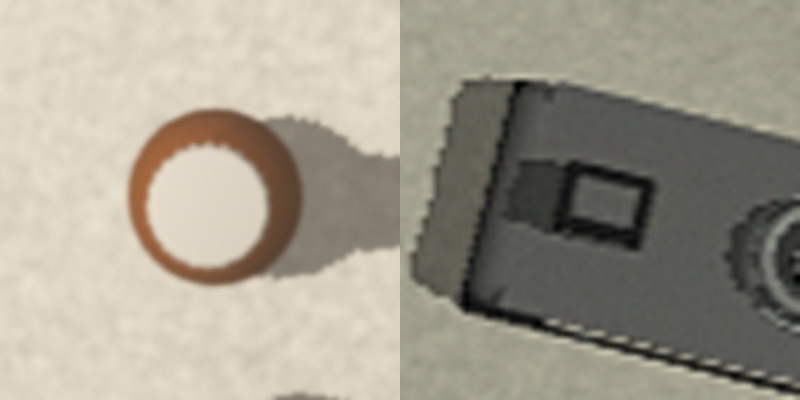

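Left: the amber flask, with cap centre at full pixel (265.2,139.9) and ball silhouette centre at (268.0,136.7). Right: the pack is in the socket, its head flush on the housing.

```bash
python3 - <<'E'
from h import *
import pickle
np.set_printoptions(suppress=True,precision=4)
w=pickle.load(open('wf.pkl','rb'))
print('cap',onz(w,[(265.2,139.9)],.098),'ball',onz(w,[(268,136.7)],.034))
E=onz(w,[(244.3,140),(287,140)],.098);print('cap dia',np.linalg.norm(E[1]-E[0]))
E
```

```text
cap [[0.4455 0.2602 0.098 ]] ball [[0.4454 0.2605 0.034 ]]
cap dia 0.037906943473681
```

Call:
{"api": "apply_moves", "payload": {
  "series": [
    {"x":-1.8,"y":0.1,"z":0,"roll":0},
    {"x":-1.8,"y":0,"z":-0.5,"roll":0},
    {"x":-1.85,"y":0,"z":-1.0,"roll":0},
    {"x":0,"y":0,"z":-2.0,"roll":0},
    {"x":0,"y":0,"z":-2.5,"roll":0},
    {"x":0,"y":0,"z":-2.5,"roll":0},
    {"x":0,"y":0,"z":-2.5,"roll":0},
    {"x":0,"y":0,"z":-2.5,"roll":0},
    {"x":0,"y":0,"z":-2.0,"roll":0},
    {"x":0,"y":0,"z":-1.3,"roll":0},
    {"x":0,"y":0,"z":-0.5,"roll":0},
    {"x":0,"y":0,"z":0,"roll":0}
  ]
}}

```text
time: 13.03
tcp_pos: [0.4452, 0.2593, 0.0666]
tool_rot: [0.124, 0.992, -0.001, -0.001]
wrist_force: [0.7, -0.2, 0.6]
gripper_width: 0.0882
gripper_force: 0.0
```

Call:
{"api": "apply_moves", "payload": {
  "series": [
    {"x":0,"y":0,"z":0,"roll":0},
    {"x":0,"y":0,"z":0,"roll":0},
    {"x":0,"y":0,"z":0,"roll":0},
    {"x":0,"y":0,"z":0,"roll":0},
    {"x":0,"y":0,"z":0,"roll":0},
    {"x":0,"y":0,"z":0,"roll":0},
    {"x":0,"y":0,"z":0,"roll":0},
    {"x":0,"y":0,"z":0,"roll":0},
    {"x":0,"y":0,"z":0,"roll":0},
    {"x":0,"y":0,"z":0,"roll":0},
    {"x":0,"y":0,"z":0,"roll":0},
    {"x":0,"y":0,"z":0,"roll":0}
  ],
  "jaw": -1
}}

```text
time: 14.03
tcp_pos: [0.4454, 0.2604, 0.0677]
tool_rot: [0.124, 0.992, -0.0, 0.0]
wrist_force: [-0.8, 0.1, 1.8]
gripper_width: 0.0373
gripper_force: 30.0
```

Call:
{"api": "apply_moves", "payload": {
  "series": [
    {"x":0,"y":0,"z":0.7,"roll":0},
    {"x":0,"y":0,"z":1.5,"roll":0},
    {"x":0,"y":0,"z":2.3,"roll":0},
    {"x":0,"y":0,"z":2.5,"roll":0},
    {"x":0,"y":0,"z":2.5,"roll":0},
    {"x":0,"y":0,"z":2.5,"roll":0},
    {"x":0,"y":0,"z":2.0,"roll":0},
    {"x":0.5,"y":-1.2,"z":0,"roll":0},
    {"x":1.0,"y":-2.2,"z":0,"roll":0},
    {"x":1.2,"y":-2.6,"z":0,"roll":0},
    {"x":1.2,"y":-2.6,"z":0,"roll":0},
    {"x":1.2,"y":-2.6,"z":0,"roll":0}
  ]
}}

```text
time: 15.03
tcp_pos: [0.4962, 0.1474, 0.2078]
tool_rot: [0.123, 0.992, -0.0, -0.0]
wrist_force: [-0.1, -0.2, -1.4]
gripper_width: 0.0375
gripper_force: 30.0
```

Call:
{"api": "apply_moves", "payload": {
  "series": [
    {"x":1.2,"y":-2.6,"z":0,"roll":0},
    {"x":1.2,"y":-2.6,"z":0,"roll":0},
    {"x":1.2,"y":-2.6,"z":0,"roll":0},
    {"x":1.2,"y":-2.6,"z":0,"roll":0},
    {"x":1.2,"y":-2.6,"z":0,"roll":0},
    {"x":1.2,"y":-2.6,"z":0,"roll":0},
    {"x":1.2,"y":-2.6,"z":0,"roll":0},
    {"x":1.2,"y":-2.6,"z":0,"roll":0},
    {"x":1.0,"y":-2.2,"z":0,"roll":0},
    {"x":0,"y":0,"z":0,"roll":0},
    {"x":0,"y":0,"z":0,"roll":0},
    {"x":0,"y":0,"z":0,"roll":0}
  ]
}}

```text
time: 16.03
tcp_pos: [0.6015, -0.0811, 0.2073]
tool_rot: [0.124, 0.992, 0.0, -0.001]
wrist_force: [1.1, 0.5, -2.1]
gripper_width: 0.0376
gripper_force: 30.0
```

Call:
{"api": "apply_moves", "payload": {
  "series": [
    {"x":0,"y":0,"z":-1.0,"roll":0},
    {"x":0,"y":0,"z":-1.5,"roll":0},
    {"x":0,"y":0,"z":-1.5,"roll":0},
    {"x":0,"y":0,"z":-1.2,"roll":0},
    {"x":0,"y":0,"z":-0.8,"roll":0},
    {"x":0,"y":0,"z":-0.6,"roll":0},
    {"x":0,"y":0,"z":-0.4,"roll":0},
    {"x":0,"y":0,"z":-0.2,"roll":0},
    {"x":0,"y":0,"z":-0.2,"roll":0},
    {"x":0,"y":0,"z":-0.2,"roll":0},
    {"x":0,"y":0,"z":0,"roll":0},
    {"x":0,"y":0,"z":0,"roll":0}
  ]
}}

```text
time: 17.03
tcp_pos: [0.6028, -0.0815, 0.1323]
tool_rot: [0.124, 0.992, 0.0, 0.001]
wrist_force: [-0.6, 1.6, 0.7]
gripper_width: 0.0376
gripper_force: 30.0
```

Contact (about 2.7 N) at the predicted height. Now I press slowly.

Call:
{"api": "apply_moves", "payload": {
  "series": [
    {"x":0,"y":0,"z":-0.1,"roll":0},
    {"x":0,"y":0,"z":0,"roll":0},
    {"x":0,"y":0,"z":-0.1,"roll":0},
    {"x":0,"y":0,"z":-0.2,"roll":0},
    {"x":0,"y":0,"z":-0.2,"roll":0},
    {"x":0,"y":0,"z":-0.2,"roll":0},
    {"x":0,"y":0,"z":0,"roll":0},
    {"x":0,"y":0,"z":0,"roll":0}
  ]
}}

```text
time: 17.7
tcp_pos: [0.6028, -0.0815, 0.124]
tool_rot: [0.124, 0.992, 0.0, 0.0]
wrist_force: [-1.6, 2.5, 7.2]
gripper_width: 0.0376
gripper_force: 30.0
```

Call:
{"api": "apply_moves", "payload": {
  "series": [
    {"x":0,"y":0,"z":-0.1,"roll":0},
    {"x":0,"y":0,"z":-0.1,"roll":0},
    {"x":0,"y":0,"z":-0.1,"roll":0},
    {"x":0,"y":0,"z":-0.1,"roll":0},
    {"x":0,"y":0,"z":-0.1,"roll":0},
    {"x":0,"y":0,"z":0,"roll":0},
    {"x":0,"y":0,"z":0,"roll":0}
  ]
}}

```text
time: 18.28
tcp_pos: [0.6029, -0.0815, 0.1195]
tool_rot: [0.124, 0.992, 0.0, 0.001]
wrist_force: [-2.2, 3.8, 10.2]
gripper_width: 0.0375
gripper_force: 30.0
```

Call:
{"api": "apply_moves", "payload": {
  "series": [
    {"x":0,"y":0,"z":-0.1,"roll":0},
    {"x":0,"y":0,"z":0,"roll":0},
    {"x":0,"y":0,"z":0,"roll":0},
    {"x":0,"y":0,"z":0,"roll":0}
  ]
}}

```text
time: 18.62
tcp_pos: [0.6031, -0.0815, 0.1193]
tool_rot: [0.124, 0.992, -0.0, 0.001]
wrist_force: [-2.8, 2.8, 16.0]
gripper_width: 0.0374
gripper_force: 30.0
```

```bash
python3 - <<'E'
from h import *
s=env.sense();print(s['tcp_pos'],s['time'],s['wrist_force'],s['ft_torque'])
w=cam('wrist'); c=cam('scene')
q=proj(c,[[.61,-.04,.08]])[0].astype(int)
A=cv2.resize(c['img'][q[1]-60:q[1]+60,q[0]-65:q[0]+65],(433,400),interpolation=cv2.INTER_CUBIC)
B=cv2.resize(w['img'][100:400,140:420],(367,400))
cv2.imwrite('pics/end.png',np.hstack([A,B]))
E
```

```text
[ 0.6030994  -0.0814772   0.11934323] 18.6167 [-2.78956729  2.81403722 16.03928457] [ 0.53926194  0.73695556 -0.08501741]
```

View pics/end.png

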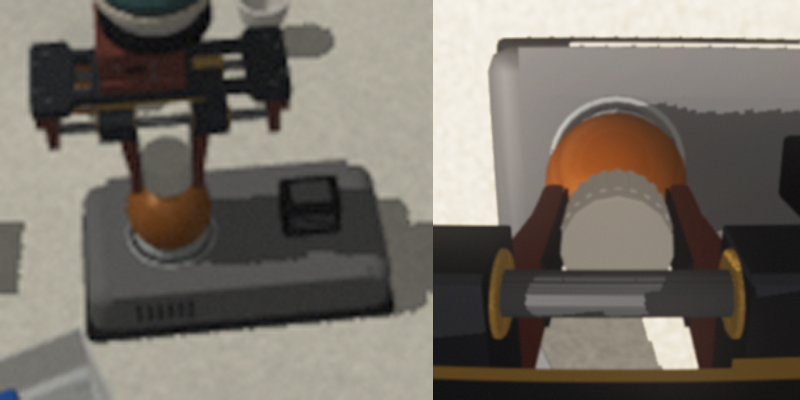

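The picture shows the flask upright in the ring and pressed down into the well (left crop about (170,215)). The pack sits flush at about (310,205). The force rose 6 N with no further travel, so the ring is at its stop.

```bash
python3 -c "
from cell import env
print(env.job_done())"
```

```text
the job is handed in; nothing more can be done
None
```

The job is handed in: the pack looks fully home in the mill's socket, and the gripper is holding the flask upright in the ring at what force and height readings show is its lower stop; the judge returned no verdict.

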